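# Change the cell of the bean moisture meter

### The arm

A 7-joint arm with a two-finger parallel gripper is mounted at the origin on the work surface. World frame = base frame: x ahead of the robot, y to its left, z up, the work surface at z = 0. Lengths are in m, angles in rad, forces in N, time in s.
With the tool pointing down it reaches from about 0.4 to 0.85 m from the base axis. Payload 10.4 kg.
Tool frame: the origin (TCP) lies midway between the tips of the shut fingers; the grasp point (between the pads) lies 19 mm behind it (manip.hold_point_z is the distance from the TCP to the grasp point, in m); z points along the fingers, y is the line along which they close (so a half turn about z gives the same grasp; the last joint's range is limited). The gripper opens to 85 mm and grips with 20 to 120 N. Pads are 22 mm wide; open, the fingers measure 114 mm over their backs; the gripper's body (76 mm by 85 mm) begins 54 mm behind the grasp point. The pads swing forward as they close: fully open they stand 13 mm farther back than shut.
Start: joints at [-1.327, 0.332, -0.065, 1.46, 0.022, 1.35, -0.088], TCP at [0.165, 0.603, 0.231] pointing down, gripper open.
Joint ranges: [-2.6, 2.6], [-0.5, 2.12], [-1.47, 1.34], [0.16, 2.42], [-1.27, 4.41], [0.06, 2.06], [-2.6, 2.6]. Speed limits (rad/s): [2.22, 2.22, 2.79, 2.79, 3.14, 3.14, 3.14].

### API

Orientations are given as a unit quaternion [x, y, z, w].
In Python, from workcell import manip, eyes, job gives the robot as it stands.
- The arm moves only by the shell command python3 -m crank 'ROWS' [FORCE]. ROWS is JSON, a list that holds one entry, the list of rows, each a list of 7 numbers: the finger opening in cm, from 0 to 8.54, then the shift along the world's x, y, z in cm, then the turn, a rotation vector about the world's x, y, z in degrees. In form: [[[hand, x, y, z, ax, ay, az], ...]]. A call has 1 to 20 rows; each row shifts and turns the commanded pose from where the row before left it; what a row does not reach is not made up. A row lasts 1/8 s, in which the tool goes at most 62.5 mm and 10.7 degrees, less where a joint would pass 70% of its speed; a pose out of reach is approached as far as the arm can. A call with a gripper value outside its range is refused whole. The fingers move at their own pace and stop on an object; FORCE is the grip in N (left out, the last holds). Time passes only in rows, so rows that do not move let the fingers close. It gives the time, the measured TCP pose, the force, the opening and the grip force at its end, in the units of the state.
- manip.get_obs(): the state, without advancing time (a new reading comes with each control period).
- eyes.camera(name): name is "scene" or "top" or "wrist"; returns (picture, depth): 384x512x3 uint8, red, green, blue; 384x512 float32, m along the optical axis (not along the pixel's ray), 0 where there is no reading.
- eyes.camera_params(name): a dict with "fx", "fy", "cx", "cy" (pixels), "dist" ([k1, k2, p1, p2, k3] as OpenCV has them; the pictures are not rectified), "world_from_camera" (4x4, takes a point from camera to world coordinates); the wrist camera has in their place "hand_eye" (4x4, takes a point from camera to tool coordinates, whose origin is the TCP and whose axes are the flange's). Camera axes: x right, y down, z forward; pixel columns grow to the right and rows downward; lengths in m; the calibration is good to about 2 mm. A picture is of the moment at which its call begins: read the wrist's pose just before it. camera_params takes no time and is no camera call.
- job.hand_in(): hands the job in; it is judged then, once.
The state is a dict: "clock": time; "joint_pos": joint angles; "joint_velocities": joint speeds; "tau": joint torques, N m; "position": TCP position; "ee_rot": TCP orientation; "ft_force": force on the tool from outside, world axes, zero at the start; "torque": the same for the moment, N m; "grip_width": opening from 0.0 (shut) to 1.0 (fully open); "grasp_force": force on a finger pad.
Only numpy, scipy, OpenCV 4.12 (cv2) and the standard library are available. Lean on these libraries where they do the work, as an engineer would, in place of code of your own. Each camera call takes 0.05 s, during which the arm holds its last target. There are 200 camera calls.

### The job

Change the battery of the bean moisture meter: push the spent cell off the meter's ledge so that it drops into the steel take-back chute beside it, and seat the fresh cell, which lies half in the battery bay, by pushing it endways against the spring contact and tipping its raised end down until it lies flat on the bay floor, held between spring and end wall. Leave the calculator, the clear tub and the blue tray where they are.

Things in the scene. Friction and masses are not known exactly. Their poses are not given: they have to be found in the camera images.
- meter: Bench moisture meter, low white and black housing 200 (x) x 330 (y) x 85 mm high, fixed. Origin: centre of its underside, z up; y runs along the battery bay from the spring end (-y) to the ledge (+y). Flat deck at z = 85 mm, display and keys flush. A round aluminium sample cup, 76 mm across, 30 mm high, stands on the deck at x 55, y -133 mm.
- bay_end (a point): Middle of the top edge of the bay's end wall, at meter x 0, y 35, z 85 mm (deck height). From here the bay, an open slot in the deck, runs to meter y = -112 mm: 48 mm wide, 27 mm deep (floor at z 58). Guide ribs 10 mm high stand on the deck along its sides, x 26 to 34 mm either side, y -32 to 53 mm. Beyond the wall (+y) the deck goes on as a flat ledge. Axes as the meter's.
- bay_seat (a point): Where the fresh cell's centre must finally be: meter x 0, y -30, z 80 mm, the cell level, its axis along meter y, its +y end face against the end wall (y 35), its top 17 mm above the deck. Axes as the meter's.
- ledge_edge (a point): Middle of the ledge's free edge: meter x 0, y 165, z 85 mm. The ledge runs from the bay's end wall (y 35) to here. It is flat and smooth; two thin black lines across it at meter y 123 and 151 mm mark the parking place of the spent cell.
- fresh_cell: Fresh cell: grey cylinder, steel end caps, 44 mm diameter, 130 mm long, 0.2 to 0.4 kg. Origin: its centre; y along its axis to the raised end. Starts tilted 0.25 rad over the bay: low end on the bay floor at the spring, raised end resting on the end wall, 20 mm out over the ledge, 50 mm or more clear of the spent cell. Pushed 20 mm to meter -y, the raised end clears the wall; it must then come down 27 mm.
- spring_contact (a joint): Spring contact: upright brass plate 40 mm wide, 44 mm high in the bay's -y end, its face at meter y -83 mm when free. Value in m: 0 free, grows as it is pressed to -y, 0.024 at the stop; about 0.018 as the tilted cell clears the end wall, 0.012 with the cell seated. 350 N/m with 1 N preload: 5 N seated, 9.5 N at the stop. It pushes the cell back to +y when let go.
- spent_cell: Spent cell: same size and look as the fresh one (44 mm diameter, 130 mm long, 0.2 to 0.4 kg). Origin: its centre; its own y is the cylinder axis. Lies across the ledge along the meter's x, on its parking place, within 0.12 rad, its centre at meter y 132 to 140 mm, 22 mm above the deck. Pushed to meter +y it slides or rolls off the edge (up to about 10 N with a rubbery finger).
- chute: Take-back chute: open sheet-steel box 190 (x) x 155 (y) x 75 mm high, fixed against the ledge edge, axes as the meter's. Origin: on the table, middle of the side facing the meter. Inside, a slope falls from 70 mm at the meter side to the floor (6 mm) at y 105; outer wall at y 150, side walls at x -91 and 91 mm. A cell in it ends in the trough, centre at y about 125, z about 28 mm.
- calculator: Bystander: black desk calculator 75 x 140 x 14 mm, loose on the table on the meter's +x side. Origin: centre of its underside.
- tub: Bystander: clear open plastic tub 150 x 110 x 60 mm, loose on the table beyond the meter's -y end. Origin: centre of its underside.
- sample_tray: Bystander: blue plastic sample tray about 130 x 180 x 35 mm, loose on the table on the +x side of the chute. Origin: centre of its underside.
Things that resemble listed ones, but are neither listed nor needed, are in the scene too. What is shaped like the spent_cell but purple or red is not meant.

How it is judged:
By the outcome, as a careful person would: the job done as asked, in the order asked, and still so for the second after the job is handed in, with the robot touching nothing.
It also fails if it takes over 53 s, if anything falls off the work surface, if the arm or the gripper's body presses on something with over 40 N, if the wrist force passes 120 N, or if a joint passes its speed limit or range.

## Working session

There is one attempt and no reset: what is moved stays moved. The work goes in short steps, Python scripts to look and compute and a shell command to move; the robot and the scene stay as the last step left them, time stands still between calls to the robot, and variables do not carry over. Pictures are saved under pics/ and viewed, at most 10 in all, crops included, and the job is handed in when it is done.

```bash
mkdir -p pics
cat > h.py <<'E'
import numpy as np, cv2
from workcell import manip, eyes, job
def snap(n,f,crop=None,s=1):
    o=manip.get_obs(); p,d=eyes.camera(n); np.savez('pics/'+f+'.npz',p=p,d=d,pos=o['position'],rot=o['ee_rot'])
    show(f,f,crop,s); return p,d
def show(f,out,crop=None,s=1):
    p=np.load('pics/'+f+'.npz')['p']
    if crop: a,b,c,e=crop; p=p[b:e,a:c]
    cv2.imwrite('pics/'+out+'.png',cv2.resize(p[:,:,::-1],None,fx=s,fy=s,interpolation=cv2.INTER_CUBIC))
def T(n,z):
    c=eyes.camera_params(n)
    if n!='wrist': return c,np.array(c['world_from_camera'])
    from scipy.spatial.transform import Rotation as R
    W=np.eye(4); W[:3,:3]=R.from_quat(z['rot']).as_matrix(); W[:3,3]=z['pos']
    return c,W@np.array(c['hand_eye'])
def pt(n,f,u,v,height=None):
    z=np.load('pics/'+f+'.npz'); c,W=T(n,z)
    K=np.array([[c['fx'],0,c['cx']],[0,c['fy'],c['cy']],[0,0,1.]])
    x=cv2.undistortPoints(np.array([[[u,v]]],float),K,np.array(c['dist'],float))[0,0]
    r=W[:3,:3]@np.array([x[0],x[1],1]); o=W[:3,3]
    k=z['d'][int(round(v)),int(round(u))] if height is None else (height-o[2])/r[2]
    return o+k*r
E
python3 - <<'E'
from h import *
snap('top','top1',None,1.5);snap('scene','sc1',None,1.5)
o=manip.get_obs();print(o['clock'],o['position'],o['ee_rot'],o['grip_width'])
E
```

```text
0.1 [0.16470626 0.60256488 0.23059187] [ 1.32988112e-01  9.91117427e-01 -6.37127495e-04 -5.34879483e-05] 0.997775539147704
```

View pics/top1.png

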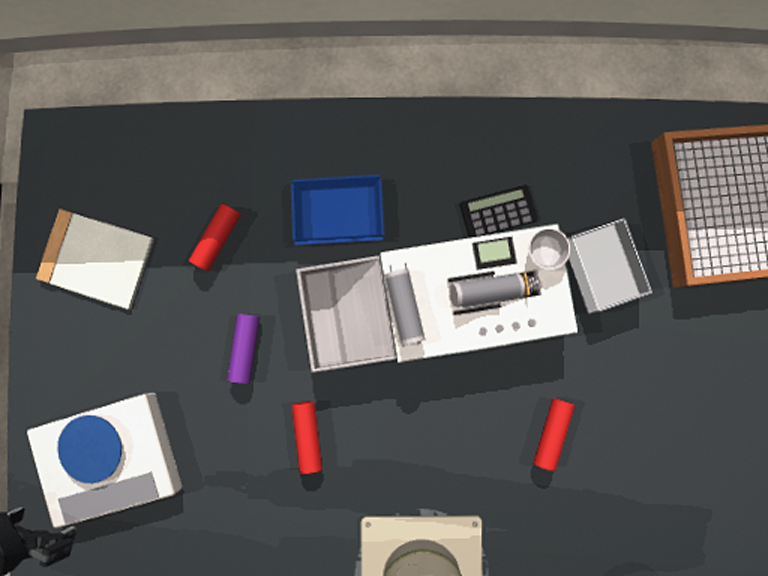

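View pics/sc1.png

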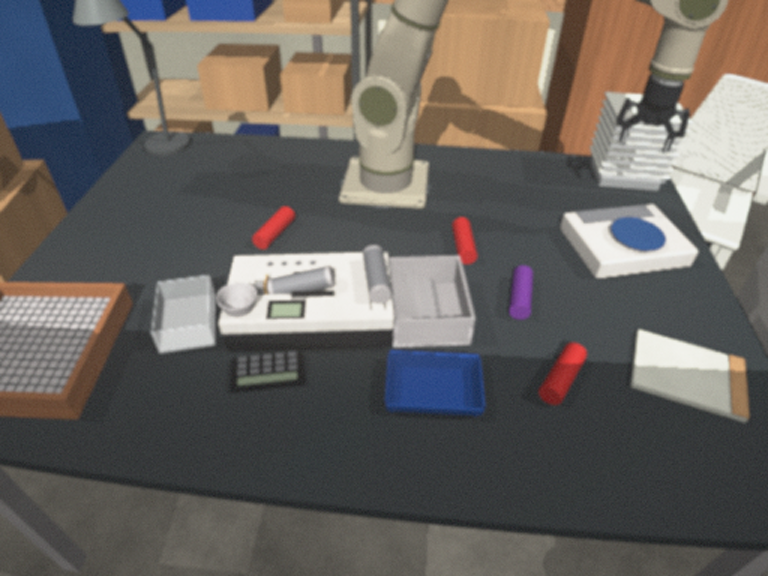

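Top view (768x576 scale): the meter is at (385–575, 225–360) with the chute to its left at (300–395, 260–370). There are two grey cylinders. The one across the ledge at (404,305) is the spent cell, because it lies on the parking lines. The one half in the bay at (490,290) is the fresh cell. The red and purple cylinders are decoys. I'll enlarge this area to confirm.

Run:
```python
from h import *
show('top1','top1c',(190,140,400,255),3.8)
```

```text
(no output)
```

View pics/top1c.png

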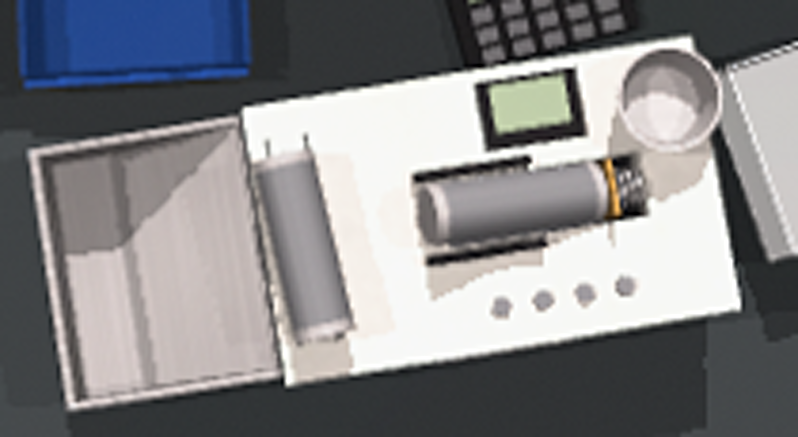

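The crop shows the grey spent cell across the ledge, from (285,155) to (325,340), on the black lines. The fresh cell is in the bay, with its raised end at (430,212) and the spring at (612,190). The deck corners are at about (243,106), (692,38), (741,310) and (288,386).

Run:
```python
from h import *
P=lambda u,v,h:pt('top','top1',u/3.8+190-.37,v/3.8+140-.37,h)
C=np.array([P(243,106,.085),P(692,38,.085),P(741,310,.085),P(288,386,.085)])
print(C.round(4)); print([np.linalg.norm(C[i]-C[i-1]).round(3) for i in range(4)])
print('deckdepth z',pt('top','top1',400/3.8+190,320/3.8+140).round(4))
M=np.array([[.1,.165],[.1,-.165],[-.1,-.165],[-.1,.165]])
c=C[:,:2].mean(0);D=C[:,:2]-c
th=np.arctan2((M[:,0]*D[:,1]-M[:,1]*D[:,0]).sum(),(M*D).sum());R=np.array([[np.cos(th),-np.sin(th)],[np.sin(th),np.cos(th)]])
print('c',c,'th',th,np.degrees(th),'res',(D-M@R.T).round(4).tolist())
np.savez('m.npz',c=c,R=R,th=th)
tom=lambda p:((p[:2]-c)@R).round(4)
for n,u,v,h in [('spentA',285,158,.107),('spentB',325,335,.107),('spentmid',305,247,.129),('freshraised',432,213,.12),('freshlow',600,187,.105),('spring',614,188,.1),('cup',670,100,.115),('rib',413,172,.095),('rib2',430,262,.095)]:
    print(n,tom(P(u,v,h)))
for n,x,y in [('spent',0,.136),('bayend',0,.035),('seat',0,-.03),('edge',0,.165)]: print(n,(c+R@[x,y]).round(4))
from scipy.spatial.transform import Rotation as Ro
o=manip.get_obs();print(Ro.from_quat(o['ee_rot']).as_matrix().round(3))
```

```text
[[ 0.617   0.0706  0.085 ]
 [ 0.6657 -0.2557  0.085 ]
 [ 0.4684 -0.2859  0.085 ]
 [ 0.4164  0.0391  0.085 ]]
[np.float64(0.203), np.float64(0.33), np.float64(0.2), np.float64(0.329)]
deckdepth z [ 0.4618 -0.0417  0.0859]
c [ 0.54186845 -0.10795114] th 0.15358910796404357 8.800007665518837 res [[0.0015, 0.0002], [-0.0002, 0.0], [0.0001, 0.0004], [-0.0014, -0.0007]]
spentA [0.0571 0.1414]
spentB [-0.0697  0.1334]
spentmid [-0.008   0.1379]
freshraised [0.0019 0.0473]
freshlow [ 0.0022 -0.0745]
spring [ 0.0002 -0.0854]
cup [ 0.0542 -0.132 ]
rib [0.0343 0.053 ]
rib2 [-0.0307  0.0516]
spent [0.5211 0.0264]
bayend [ 0.5365 -0.0734]
seat [ 0.5465 -0.1376]
edge [0.5166 0.0551]
[[-0.965  0.264 -0.   ]
 [ 0.264  0.965 -0.001]
 [-0.    -0.001 -1.   ]]
```

```bash
python3 -m crank '[[[8.5,2.24,-3.92,0,0,0,-4.12],[8.5,2.24,-3.92,0,0,0,-4.12],[8.5,2.24,-3.92,0,0,0,-4.12],[8.5,2.24,-3.92,0,0,0,-4.12],[8.5,2.24,-3.92,0,0,0,-4.12],[8.5,2.24,-3.92,0,0,0,-4.12],[8.5,2.24,-3.92,0,0,0,-4.12],[8.5,2.24,-3.92,0,0,0,-4.12],[8.5,2.24,-3.92,0,0,0,-4.12],[8.5,2.24,-3.92,0,0,0,-4.12],[8.5,2.24,-3.92,0,0,0,-4.12],[8.5,2.24,-3.92,0,0,0,-4.12],[8.5,2.24,-3.92,0,0,0,-4.12],[8.5,2.24,-3.92,0,0,0,-4.12],[8.5,2.24,-3.92,0,0,0,-4.12],[8.5,2.24,-3.92,0,0,0,-4.12],[8.5,0,0,0,0,0,0],[8.5,0,0,0,0,0,0]]]' 30
cat >> h.py <<'E'
def where():
    from scipy.spatial.transform import Rotation as Ro
    m=np.load('m.npz');o=manip.get_obs();A=Ro.from_quat(o['ee_rot']).as_matrix()
    q=(o['position'][:2]-m['c'])@m['R']
    print('t',round(o['clock'],2),'meter xy',q.round(4),'z',o['position'][2].round(4),'tooly deg',np.degrees(np.arctan2(A[1,1],A[0,1])).round(2),'z ax',A[:,2].round(3),'F',np.round(o['ft_force'],1),'w',round(o['grip_width'],3))
def go(x,y,z):
    m=np.load('m.npz');o=manip.get_obs()
    t=np.r_[m['c']+m['R']@[x,y],z]; print('shift cm',((t-o['position'])*100).round(2))
E
python3 - <<'E'
from h import *
where(); snap('wrist','w1',None,1.5); go(-.006,.085,.083)
E
```

```text
clock: 2.35
position: [0.5228, -0.0238, 0.231]
ee_rot: [0.651, 0.759, -0.0, -0.0]
ft_force: [1.8, 1.1, -0.0]
grip_width: 0.995
grasp_force: 0.0
t 2.35 meter xy [-0.0059  0.086 ] z 0.231 tooly deg 8.83 z ax [-0.001  0.    -1.   ] F [ 1.8  1.1 -0. ] w 0.995
shift cm [ 1.000e-02 -1.500e-01 -1.481e+01]
```

View pics/w1.png

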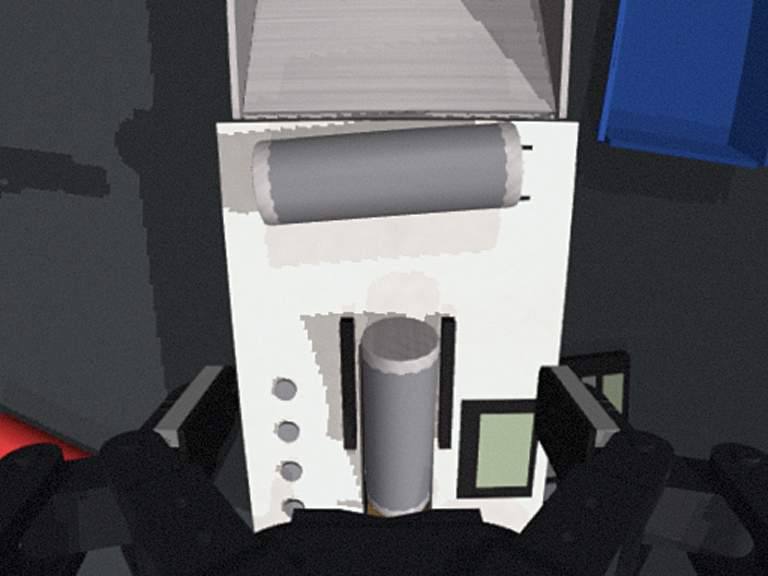

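Wrist view (1.5x): the spent cell spans (258–522, 125–222), slightly skewed, with the ledge edge at row 121. The fresh cell's raised cap is at (400,340) between the ribs. I'll check these positions against the meter frame.

Run:
```python
from h import *
m=np.load('m.npz')
for n,u,v,h in [('edgeL',218,123,.085),('edgeR',578,123,.085),('spent top-mid',390,172,.129),('spentL',258,182,.107),('spentR',520,165,.107),('rib endL',347,318,.095),('rib endR',448,318,.095),('raised top',400,362,.133),('raised bottom',400,320,.09),('cell x mid',400,430,.12)]:
    p=pt('wrist','w1',u/1.5,v/1.5,h);print(n,((p[:2]-m['c'])@m['R']).round(4))
```

```text
edgeL [-0.0985  0.1676]
edgeR [0.1008 0.1678]
spent top-mid [-0.0039  0.1419]
spentL [-0.0723  0.1363]
spentR [0.0635 0.1449]
rib endL [-0.0284  0.0578]
rib endR [0.0301 0.0577]
raised top [0.0013 0.0468]
raised bottom [0.0025 0.0548]
cell x mid [ 0.0021 -0.0007]
```

```bash
python3 -m crank '[[[8.5,0,0,-3,0,0,0],[8.5,0,0,-3,0,0,0],[8.5,0,0,-3,0,0,0],[8.5,0,0,-3,0,0,0],[8.5,0,0,-2.7,0,0,0],[8.5,0,0,0,0,0,0],[8.5,-0.08,0.49,0,0,0,0],[8.5,-0.08,0.49,0,0,0,0],[8.5,-0.08,0.49,0,0,0,0],[8.5,-0.08,0.49,0,0,0,0],[8.5,-0.08,0.49,0,0,0,0],[8.5,-0.08,0.49,0,0,0,0],[8.5,-0.08,0.49,0,0,0,0],[8.5,-0.08,0.49,0,0,0,0],[8.5,0,0,0,0,0,0]]]'
python3 - <<'E'
from h import *
where(); snap('top','top2',(190,140,400,255),3.8)
E
```

```text
clock: 4.28
position: [0.5167, 0.0154, 0.0843]
ee_rot: [0.651, 0.759, 0.0, -0.0]
ft_force: [0.2, -0.3, 0.2]
grip_width: 0.992
grasp_force: 0.0
t 4.28 meter xy [-0.006   0.1258] z 0.0843 tooly deg 8.83 z ax [ 0.  0. -1.] F [ 0.2 -0.3  0.2] w 0.992
```

View pics/top2.png

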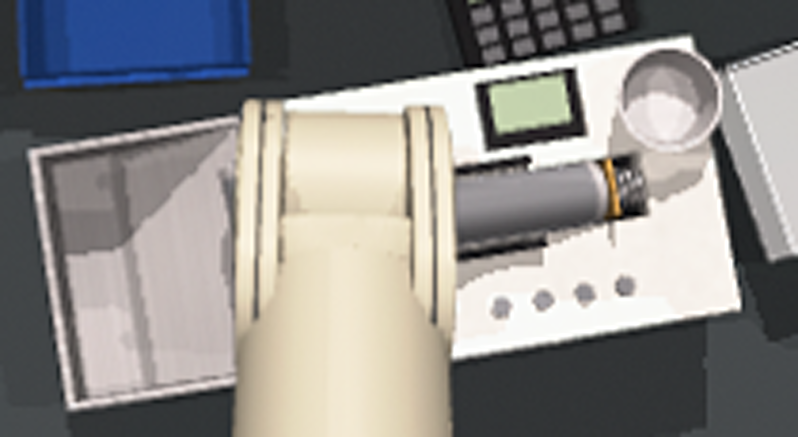

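The arm hides the ledge, but the cell's dark end just shows at (228,185), at the chute edge. I'll keep pushing until the fingers are past the edge.

```bash
python3 -m crank '[[[8.5,-0.08,0.49,0,0,0,0],[8.5,-0.08,0.49,0,0,0,0],[8.5,-0.08,0.49,0,0,0,0],[8.5,-0.08,0.49,0,0,0,0],[8.5,-0.08,0.49,0,0,0,0],[8.5,-0.08,0.49,0,0,0,0],[8.5,-0.08,0.49,0,0,0,0],[8.5,0,0,0,0,0,0],[8.5,0,0,0,0,0,0],[8.5,0.08,-0.49,1,0,0,0],[8.5,0.15,-0.99,2,0,0,0],[8.5,0.3,-1.98,2,0,0,0],[0,0.3,-1.98,0,0,0,0],[0,0.3,-1.98,0,0,0,0],[0,0,0,0,0,0,0],[0,0,0,0,0,0,0]]]'
python3 - <<'E'
from h import *
where(); snap('wrist','w2',None,1.5); go(.0015,.080,.0935)
E
```

```text
clock: 6.32
position: [0.5225, -0.0245, 0.1346]
ee_rot: [0.651, 0.759, 0.0, -0.0]
ft_force: [-0.1, 1.4, 0.3]
grip_width: 0.138
grasp_force: 0.0
t 6.33 meter xy [-0.0064  0.0855] z 0.1346 tooly deg 8.8 z ax [ 0.  0. -1.] F [-0.1  1.4  0.3] w 0.138
shift cm [ 0.87 -0.45 -4.1 ]
```

View pics/w2.png

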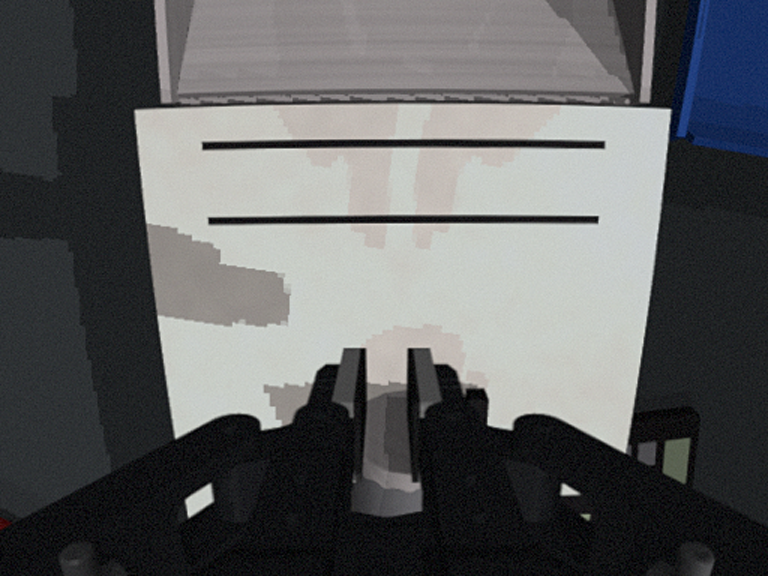

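The ledge is clear, with the parking lines at rows 145 and 219, and the cell has left it. I'll check the chute by depth and use the lines to refine the meter's y.

Run:
```python
from h import *
m=np.load('m.npz')
for n,u,v in [('151',403,145),('123',403,219.5),('edgeL',135,109),('edgeR',671,109)]:
    p=pt('wrist','w2',u/1.5,v/1.5,.085);print(n,((p[:2]-m['c'])@m['R']).round(4))
p,d=eyes.camera('top'); np.savez('pics/top3.npz',p=p,d=d)
for x in (-.05,0,.05):
  out=[]
  for y in np.arange(.17,.33,.01):
    # project meter point (z~.05) to top pixel
    c=eyes.camera_params('top');W=np.linalg.inv(np.array(c['world_from_camera']))
    w=np.r_[m['c']+m['R']@[x,y],.04]; q=W[:3,:3]@w+W[:3,3]
    K=np.array([[c['fx'],0,c['cx']],[0,c['fy'],c['cy']],[0,0,1.]])
    uv=cv2.projectPoints(q[None],np.zeros(3),np.zeros(3),K,np.array(c['dist'],float))[0][0,0]
    out.append(round(float(pt('top','top3',*uv)[2]),3))
  print(x,out)
```

```text
151 [0.     0.1533]
123 [0.0002 0.1258]
edgeL [-0.0993  0.1679]
edgeR [0.1006 0.1683]
-0.05 [0.027, 0.067, 0.064, 0.053, 0.048, 0.045, 0.036, 0.032, 0.025, 0.018, 0.007, 0.044, 0.05, 0.05, 0.051, 0.047]
0 [0.049, 0.069, 0.059, 0.054, 0.052, 0.046, 0.033, 0.028, 0.022, 0.016, 0.011, 0.04, 0.049, 0.053, 0.043, 0.04]
0.05 [0.068, 0.072, 0.058, 0.056, 0.046, 0.044, 0.035, 0.033, 0.025, 0.016, 0.008, 0.042, 0.048, 0.051, 0.048, 0.042]
```

The spent cell is in the trough: its top is at z ≈ 0.05 for y ≥ 0.28, across all three x positions. Next I'll lower the shut fingers behind the fresh cell's raised end and approach to contact.

```bash
python3 -m crank '[[[0,0.5,-0.2,-1,0,0,0],[0,0.37,-0.25,-1,0,0,0],[0,0,0,-0.95,0,0,0],[0,0.06,-0.4,0,0,0,0],[0,0.06,-0.4,0,0,0,0],[0,0.06,-0.4,0,0,0,0],[0,0.06,-0.4,0,0,0,0],[0,0.06,-0.4,0,0,0,0],[0,0,0,0,0,0,0]]]'
python3 - <<'E'
from h import *
where()
E
```

```text
clock: 7.55
position: [0.5341, -0.0496, 0.1048]
ee_rot: [0.651, 0.759, 0.0, -0.0]
ft_force: [-0.3, 2.0, -0.5]
grip_width: 0.0
grasp_force: 0.7
t 7.55 meter xy [0.0012 0.0589] z 0.1048 tooly deg 8.78 z ax [-0.  0. -1.] F [-0.3  2.  -0.5] w 0.0
```

```bash
python3 -m crank '[[[0,0.06,-0.4,0,0,0,0],[0,0.06,-0.4,0,0,0,0],[0,0,0,0,0,0,0]]]' ;python3 -m crank '[[[0,0.06,-0.4,0,0,0,0],[0,0,0,0,0,0,0]]]'
python3 - <<'E'
from h import *
where(); snap('wrist','w3',(80,180,430,384),2)
E
```

```text
clock: 7.92
position: [0.5353, -0.0572, 0.1047]
ee_rot: [0.651, 0.759, 0.0, -0.0]
ft_force: [-1.2, 4.4, -2.5]
grip_width: 0.001
grasp_force: 1.8
clock: 8.18
position: [0.5358, -0.0609, 0.1047]
ee_rot: [0.651, 0.759, 0.0, -0.0]
ft_force: [-2.1, 5.1, -2.4]
grip_width: 0.0
grasp_force: 2.4
t 8.18 meter xy [0.0012 0.0474] z 0.1047 tooly deg 8.83 z ax [-0.     0.001 -1.   ] F [-2.1  5.1 -2.4] w 0.0
```

View pics/w3.png

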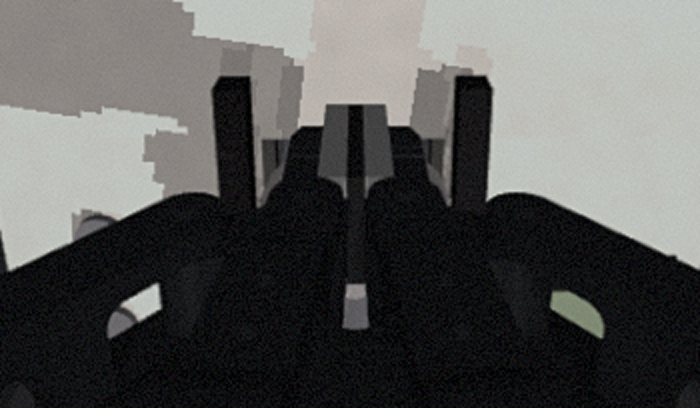

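The closed fingers sit centred between the ribs, behind the cell's end. The force of about 5 N fits the spring being pressed roughly 10 mm. I'll continue the push.

```bash
python3 -m crank '[[[0,0.06,-0.35,0,0,0,0],[0,0,0,0,0,0,0]]]' | sed -n '2p;4p';python3 -m crank '[[[0,0.05,-0.3,0,0,0,0],[0,0,0,0,0,0,0]]]'| sed -n '2p;4p';python3 -m crank '[[[0,0.03,-0.2,0,0,0,0],[0,0,0,0,0,0,0]]]'| sed -n '2p;4p'
python3 - <<'E'
from h import *
where()
E
```

```text
position: [0.5364, -0.0639, 0.1047]
ft_force: [-2.2, 7.2, -0.7]
position: [0.5369, -0.0665, 0.1047]
ft_force: [-1.2, 7.7, -0.9]
position: [0.5372, -0.0681, 0.1046]
ft_force: [-1.2, 8.2, -0.1]
t 8.97 meter xy [0.0015 0.0401] z 0.1046 tooly deg 8.89 z ax [-0.001  0.002 -1.   ] F [-1.2  8.2 -0.1] w 0.001
```

```bash
python3 -m crank '[[[0,0.03,-0.2,-0.1,0,0,0],[0,0,0,0,0,0,0]]]' | sed -n '2p;4p';python3 -m crank '[[[0,0.02,-0.1,-0.3,0,0,0],[0,0,0,0,0,0,0]]]'| sed -n '2p;4p';python3 -m crank '[[[0,0,0,-0.3,0,0,0],[0,0,0,0,0,0,0]]]'| sed -n '2p;4p'
python3 - <<'E'
from h import *
where()
E
```

```text
position: [0.5374, -0.0695, 0.1035]
ft_force: [-2.5, 10.8, -0.7]
position: [0.5375, -0.0695, 0.1003]
ft_force: [-2.9, 13.4, 0.1]
position: [0.5375, -0.0693, 0.0973]
ft_force: [-2.4, 15.2, 0.5]
t 9.72 meter xy [0.0016 0.0388] z 0.0973 tooly deg 8.97 z ax [-0.002  0.004 -1.   ] F [-2.4 15.2  0.5] w 0.0
```

```bash
cat >> h.py <<'E'
def prof(x=.0015,ys=np.arange(-.11,.06,.01),n='top'):
    m=np.load('m.npz'); p,d=eyes.camera(n); np.savez('pics/prof.npz',p=p,d=d)
    c=eyes.camera_params(n);W=np.linalg.inv(np.array(c['world_from_camera']))
    K=np.array([[c['fx'],0,c['cx']],[0,c['fy'],c['cy']],[0,0,1.]])
    for y in ys:
        w=np.r_[m['c']+m['R']@[x,y],.11]; q=W[:3,:3]@w+W[:3,3]
        uv=cv2.projectPoints(q[None],np.zeros(3),np.zeros(3),K,np.array(c['dist'],float))[0][0,0]
        a=pt(n,'prof',*uv); b=(a[:2]-m['c'])@m['R']; print(b.round(3),round(float(a[2]),4),end=' | ')
    print()
E
python3 - <<'E'
from h import *
prof(); show('prof','p4',(230,130,370,235),5.5)
E
```

```text
[-0.021 -0.007] 0.4974 | [-0.021 -0.001] 0.4989 | [-0.021  0.006] 0.502 | [-0.021  0.012] 0.5019 | [-0.021  0.018] 0.4996 | [-0.021  0.025] 0.5036 | [-0.021  0.031] 0.5057 | [-0.021  0.038] 0.5095 | [-0.022  0.044] 0.5111 | [-0.022  0.051] 0.5137 | [-0.022  0.057] 0.5123 | [-0.021  0.062] 0.5094 | [-0.021  0.068] 0.5087 | [-0.021  0.074] 0.5059 | [-0.021  0.081] 0.5102 | [-0.022  0.087] 0.5113 | [-0.022  0.093] 0.5123 |
```

View pics/p4.png

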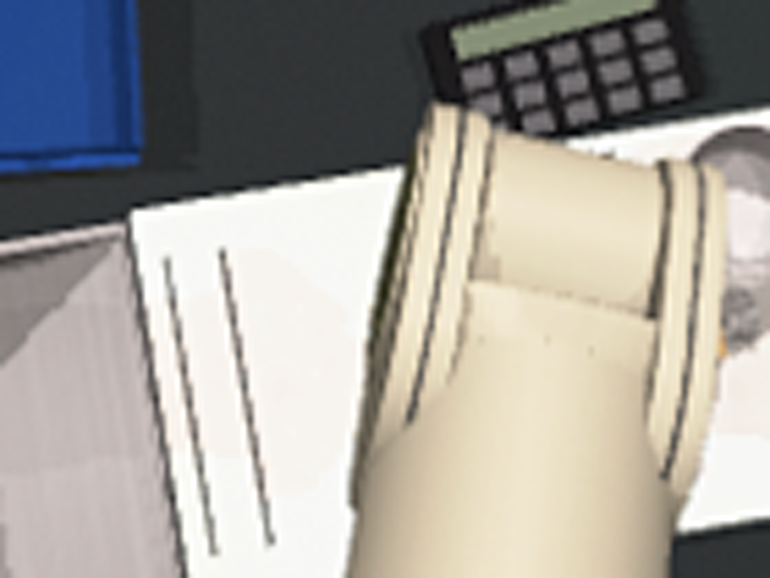

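The arm hides the cell from the top camera, so I'll use the scene camera.

Run:
```python
from h import *
snap('scene','sc4',(135,155,275,235),5.7)
```

```text
(no output)
```

View pics/sc4.png

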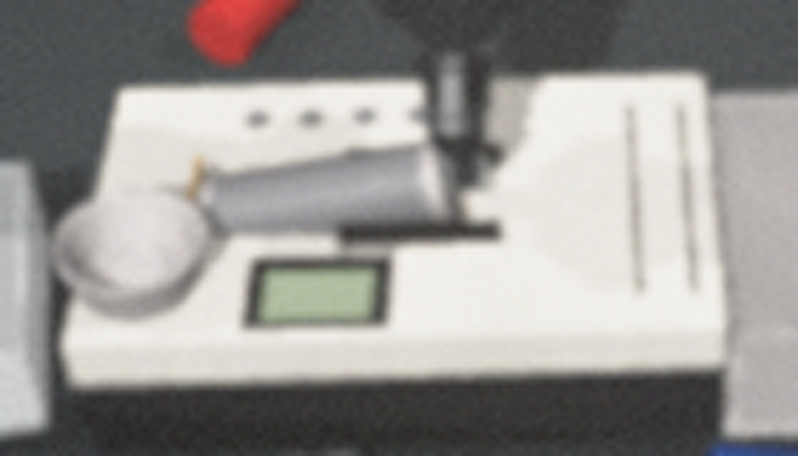

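The cell's +y end has moved back to about the wall and is being held up by finger friction, with the spring at its stop. I'll ease back slightly while dragging it down.

```bash
python3 -m crank '[[[0,-0.02,0.1,-0.2,0,0,0],[0,0,0,0,0,0,0]]]' | sed -n '2p;4p';python3 -m crank '[[[0,-0.02,0.15,-0.2,0,0,0],[0,0,0,0,0,0,0]]]'| sed -n '2p;4p';python3 -m crank '[[[0,-0.02,0.1,-0.3,0,0,0],[0,0,0,0,0,0,0]]]'| sed -n '2p;4p'
python3 - <<'E'
from h import *
where(); snap('scene','sc5',(135,155,275,235),5.7)
E
```

```text
position: [0.5374, -0.0687, 0.0954]
ft_force: [-1.9, 12.3, 0.4]
position: [0.5371, -0.0679, 0.0934]
ft_force: [-2.5, 11.1, -2.1]
position: [0.5368, -0.067, 0.0903]
ft_force: [-2.8, 9.9, -1.2]
t 10.57 meter xy [0.0013 0.0412] z 0.0903 tooly deg 8.92 z ax [-0.001  0.003 -1.   ] F [-2.8  9.9 -1.2] w 0.001
```

View pics/sc5.png

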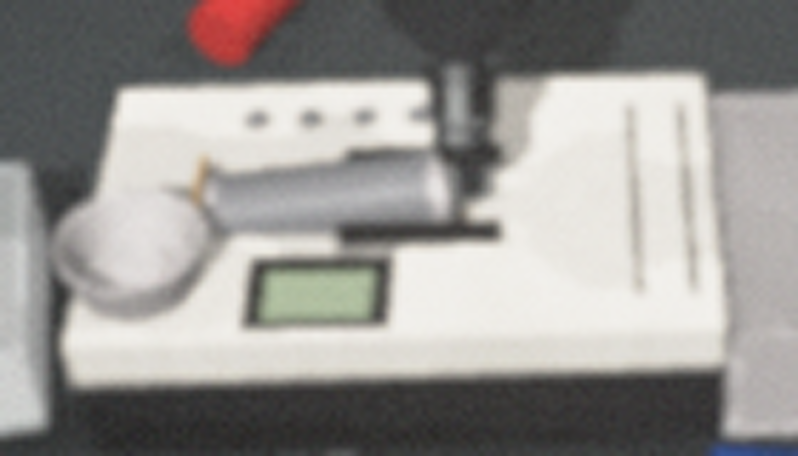

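I've now viewed 10 pictures, so from here I'll use depth numbers only. The picture shows the end moved down with the finger. I'll measure its height profile from the scene camera's depth.

```bash
cat >> h.py <<'E'
def cloud(n='scene'):
    m=np.load('m.npz'); p,d=eyes.camera(n); c=eyes.camera_params(n); W=np.array(c['world_from_camera'])
    K=np.array([[c['fx'],0,c['cx']],[0,c['fy'],c['cy']],[0,0,1.]])
    v,u=np.nonzero(d>0); x=cv2.undistortPoints(np.stack([u,v],1)[:,None].astype(float),K,np.array(c['dist'],float))[:,0]
    k=d[v,u][:,None]; P=np.c_[x*k,k]@W[:3,:3].T+W[:3,3]
    return np.c_[(P[:,:2]-m['c'])@m['R'],P[:,2]]
def ridge(n='scene'):
    q=cloud(n)
    dk=q[(abs(q[:,0])<.09)&(abs(q[:,0])>.04)&(q[:,1]>.06)&(q[:,1]<.16)&(q[:,2]<.1)&(q[:,2]>.07)]
    print('deck z',np.median(dk[:,2]).round(4))
    for y in np.arange(-.11,.06,.01):
        s=q[(abs(q[:,0])<.023)&(abs(q[:,1]-y)<.005)&(q[:,2]<.15)]
        if len(s): print(round(y,3),np.percentile(s[:,2],95).round(4),len(s),end=' | ')
    print()
E
python3 - <<'E'
from h import *
ridge()
E
```

```text
deck z 0.0844
-0.11 0.0959 9 | -0.1 0.1042 27 | -0.09 0.1021 32 | -0.08 0.1037 34 | -0.07 0.1044 36 | -0.06 0.1057 30 | -0.05 0.1071 31 | -0.04 0.1089 34 | -0.03 0.1097 28 | -0.02 0.1106 30 | -0.01 0.1123 38 | -0.0 0.1126 29 | 0.01 0.1129 31 | 0.02 0.1145 38 | 0.03 0.1151 29 | 0.04 0.1201 32 | 0.05 0.1229 36 |
```

Tilt is down to about 0.11 rad, which puts the end's underside at about 0.072, well below the wall top. I'll release, lift, and press down on the top near the end.

```bash
python3 -m crank '[[[0,-0.04,0.25,0,0,0,0],[0,-0.04,0.25,0,0,0,0],[0,-0.04,0.25,0,0,0,0],[0,-0.08,0.5,0.2,0,0,0],[0,0,0,1.5,0,0,0],[0,0,0,2.3,0,0,0],[0,0.3,-1.7,0,0,0,0],[0,0.3,-1.9,0,0,0,0],[0,0,0,0,0,0,0]]]'
python3 - <<'E'
from h import *
where(); ridge()
E
```

```text
clock: 11.8
position: [0.5416, -0.0951, 0.1321]
ee_rot: [0.652, 0.758, 0.0, 0.001]
ft_force: [-0.3, -0.4, -0.1]
grip_width: -0.005
grasp_force: 0.0
t 11.8 meter xy [0.0017 0.0127] z 0.1321 tooly deg 8.61 z ax [ 0.002 -0.001 -1.   ] F [-0.3 -0.4 -0.1] w -0.005
deck z 0.0842
-0.11 0.0948 15 | -0.1 0.1033 18 | -0.09 0.1044 35 | -0.08 0.104 33 | -0.07 0.1037 34 | -0.06 0.1056 33 | -0.05 0.1056 33 | -0.04 0.1068 34 | -0.03 0.1086 34 | -0.02 0.1097 33 | -0.01 0.1117 38 | -0.0 0.1129 31 | 0.01 0.1458 46 | 0.02 0.1461 55 | 0.03 0.1374 37 | 0.04 0.1137 39 | 0.05 0.0872 29 |
```

```bash
python3 -m crank '[[[0,-0.1,0.7,-0.7,0,0,0],[0,0,0,-0.7,0,0,0],[0,0,0,-0.4,0,0,0],[0,0,0,0,0,0,0]]]'| sed -n '2p;4p'; python3 -m crank '[[[0,0,0,-0.4,0,0,0],[0,0,0,-0.3,0,0,0],[0,0,0,0,0,0,0]]]'| sed -n '2p;4p'; python3 -m crank '[[[0,0,0,-0.3,0,0,0],[0,0,0,0,0,0,0]]]'| sed -n '2p;4p'
python3 - <<'E'
from h import *
where(); ridge()
E
```

```text
position: [0.54, -0.086, 0.1124]
ft_force: [0.3, 0.4, 0.2]
position: [0.5401, -0.0862, 0.1055]
ft_force: [0.1, 1.0, -0.5]
position: [0.5401, -0.0861, 0.1026]
ft_force: [0.1, 0.7, 0.4]
t 12.97 meter xy [0.0016 0.0219] z 0.1026 tooly deg 8.79 z ax [-0. -0. -1.] F [0.1 0.7 0.4] w -0.001
deck z 0.0844
-0.11 0.0958 19 | -0.1 0.0953 20 | -0.09 0.1048 34 | -0.08 0.1015 34 | -0.07 0.1016 33 | -0.06 0.1018 33 | -0.05 0.1008 36 | -0.04 0.1017 30 | -0.03 0.1022 30 | -0.02 0.1015 35 | -0.01 0.1021 30 | -0.0 0.1028 29 | 0.01 0.1217 34 | 0.02 0.1306 40 | 0.03 0.13 46 | 0.04 0.1022 38 | 0.05 0.086 28 |
```

The cell is now level, with its top at 0.102. I'll give it one firm press, retract and check.

```bash
python3 -m crank '[[[0,0,0,-0.2,0,0,0],[0,0,0,0,0,0,0]]]'| sed -n '2p;4p'; python3 -m crank '[[[0,0,0,-0.1,0,0,0],[0,0,0,0,0,0,0]]]'| sed -n '2p;4p'; python3 -m crank '[[[0,0,0,2,0,0,0],[0,0,0,5,0,0,0],[0,0,0,5,0,0,0],[0,-3,3,3,0,0,0],[0,-4,4,0,0,0,0],[0,-4,4,0,0,0,0],[0,-4,4,0,0,0,0],[0,0,4,0,0,0,0],[0,0,4,0,0,0,0],[0,0,4,0,0,0,0],[0,0,4,0,0,0,0],[0,0,4,0,0,0,0],[0,0,0,0,0,0,0]]]'
python3 - <<'E'
from h import *
where(); ridge(); ridge('top')
for n in('scene','top'):
    q=cloud(n)
    s=q[(abs(q[:,0])<.085)&(q[:,1]>.17)&(q[:,1]<.31)]
    for y in np.arange(.25,.311,.01):
        k=s[abs(s[:,1]-y)<.005]; print(n,round(y,2),np.median(k[:,2]).round(3) if len(k) else None,end=' | ')
    k=s[(s[:,1]>.27)&(s[:,2]>.04)];print('x range',k[:,0].min().round(3),k[:,0].max().round(3))
    e=q[(abs(q[:,0])<.018)&(q[:,2]>.095)&(q[:,2]<.11)&(q[:,1]<.08)&(q[:,1]>-.12)]; print('cell y',np.percentile(e[:,1],[1,99]).round(4))
E
```

```text
position: [0.5412, -0.0859, 0.102]
ft_force: [-1.2, 0.9, 10.9]
position: [0.5419, -0.0858, 0.1019]
ft_force: [-3.2, 1.2, 17.4]
clock: 15.15
position: [0.3894, 0.2665, 0.2493]
ee_rot: [0.649, 0.761, -0.0, -0.0]
ft_force: [1.2, -0.4, -0.2]
grip_width: -0.002
grasp_force: 0.0
t 15.15 meter xy [-0.0934  0.3934] z 0.2493 tooly deg 9.03 z ax [-0.    -0.001 -1.   ] F [ 1.2 -0.4 -0.2] w -0.002
deck z 0.0844
-0.11 0.0965 17 | -0.1 0.095 19 | -0.09 0.1053 32 | -0.08 0.1016 28 | -0.07 0.1027 32 | -0.06 0.1009 27 | -0.05 0.1022 37 | -0.04 0.1016 32 | -0.03 0.1013 29 | -0.02 0.1016 36 | -0.01 0.1011 28 | -0.0 0.1017 30 | 0.01 0.1012 37 | 0.02 0.1016 29 | 0.03 0.101 25 | 0.04 0.1016 38 | 0.05 0.0869 29 | 
deck z 0.0856
-0.11 0.0968 72 | -0.1 0.1067 32 | -0.09 0.1049 66 | -0.08 0.1037 66 | -0.07 0.1035 60 | -0.06 0.1037 61 | -0.05 0.1033 64 | -0.04 0.1045 60 | -0.03 0.104 63 | -0.02 0.1057 63 | -0.01 0.1034 62 | -0.0 0.1049 67 | 0.01 0.1048 59 | 0.02 0.1034 63 | 0.03 0.1043 62 | 0.04 0.1011 71 | 0.05 0.0892 60 | 
scene 0.25 0.024 | scene 0.26 0.017 | scene 0.27 0.011 | scene 0.28 0.034 | scene 0.29 0.046 | scene 0.3 0.049 | scene 0.31 0.048 | x range -0.069 0.061
cell y [-0.1062  0.0413]
top 0.25 0.023 | top 0.26 0.017 | top 0.27 0.011 | top 0.28 0.036 | top 0.29 0.047 | top 0.3 0.049 | top 0.31 0.047 | x range -0.071 0.059
cell y [-0.1118  0.0356]
```

The fresh cell is level, its top 17 mm above the deck and its end at the end wall. The spent cell is in the chute trough, and the robot is clear of everything.

```bash
python3 -c "
from workcell import job
print(job.hand_in())"
```

```text
the job is handed in; nothing more can be done
None
```

The job is done and handed in at about 15 s: the spent cell is in the chute trough, and the fresh cell lies flat between the spring and the end wall. The calculator, tub and tray were not touched on purpose, though I took no final picture to check them.

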